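# Stack the bottle tray on the dish tray and snap it home

### The arm

A 7-joint arm with a two-finger parallel gripper is mounted at the origin on a cart in front of the work surface, level with it; the furniture and walls round the work are solid. World frame = base frame: x ahead of the robot, y to its left, z up, the work surface at z = 0. Lengths are in m, angles in rad, forces in N, time in s.
With the tool pointing down it reaches from about 0.4 to 0.85 m from the base axis. Payload 10.4 kg.
Tool frame: the origin (TCP) lies between the finger pads; the fingertips stand 17 mm ahead of it and the grasp point (between the pads) lies 2 mm behind it; z points along the fingers, y is the line along which they close (so a half turn about z gives the same grasp; the last joint's range is limited). The gripper opens to 85 mm and grips with 20 to 120 N. Pads are 22 mm wide; open, the fingers measure 114 mm over their backs; the gripper's body (76 mm by 85 mm) begins 54 mm behind the grasp point. The pads swing forward as they close: fully open they stand 13 mm farther back than shut.
Start: joints at [-1.363, 0.332, -0.065, 1.46, 0.022, 1.35, -0.088], TCP at [0.143, 0.608, 0.248] pointing down, gripper open.
Joint ranges: [-2.6, 2.6], [-0.5, 2.12], [-1.47, 1.34], [0.16, 2.42], [-1.27, 4.41], [0.06, 2.06], [-2.6, 2.6]. Speed limits (rad/s): [2.22, 2.22, 2.79, 2.79, 3.14, 3.14, 3.14].

### API

Orientations are given as a unit quaternion [x, y, z, w].
In Python, from workcell import readout, imaging, manip gives the robot as it stands. The module is installed in compiled form; this text tells all that it offers.
- The arm moves only by the shell command python3 -m crank 'ROWS' [OPENING] [FORCE]. ROWS is JSON, a list of rows, each a list of 4 numbers: the shift along the tool's x, y, z as a fraction of full scale, then the turn about the tool's z as a fraction of full scale. In form: [[x, y, z, yaw], ...]. A call has 1 to 5 rows; each row is the pose to reach, as a shift and turn from the pose commanded when the call began, along the tool's axes at that moment; what a row does not reach only later rows make up. Full scale, the value 1, is 400 mm for a shift and 60 degrees for a turn. A row lasts 1/12 s, in which the tool goes at most 41.7 mm and 7.16 degrees, less where a joint would pass 70% of its speed; a pose out of reach is approached as far as the arm can. A call with a number of a shift or a turn outside -1 to 1 is refused whole. A call with a gripper value outside its range is refused whole. OPENING is the gripper command: -1 is shut, 1 is fully open, values between are in proportion, set as the call begins (- or left out, the last holds). The fingers move at their own pace and stop on an object; FORCE is the grip in N (left out, the last holds). Time passes only in rows, so rows that repeat a pose let the fingers close. It gives the time, the measured TCP pose, the force, the opening and the grip force at its end, in the units of the state.
- readout.get_obs(): the state, without advancing time (a new reading comes with each control period).
- imaging.camera(name): name is "side" or "top"; returns a dict with "color" (384x512x3 uint8, red, green, blue), "fx", "fy", "cx", "cy" (pixels), "rvec" (rotation vector, rad) and "tvec" (3), from world to camera coordinates, as OpenCV has them. Camera axes: x right, y down, z forward; pixel columns grow to the right and rows downward; lengths in m; the calibration is good to about 2 mm. A picture is of the moment at which its call begins. There is no depth.
- manip.hand_in(): hands the job in; it is judged then, once.
The state is a dict: "clock": time; "joint_pos": joint angles; "joint_velocities": joint speeds; "tau": joint torques, N m; "position": TCP position; "ee_rot": TCP orientation; "ft_force": force on the tool from outside, world axes, zero at the start; "torque": the same for the moment, N m; "grip_width": opening from 0.0 (shut) to 1.0 (fully open); "grasp_force": force on a finger pad.
Only numpy, scipy, OpenCV 4.12 (cv2) and the standard library are available. Lean on these libraries where they do the work, as an engineer would, in place of code of your own. Each camera call takes 0.05 s, during which the arm holds its last target. There are 200 camera calls.

### The job

Make up the carrying stack: lift the tray with the two bottles by its handle, carry it upright, lower it onto the tray of dishes so that all four lugs drop into the corner sockets, and press it down just hard enough that both spring catches click over its lips and it sits fully home. Feel your way in and do not force it - the lugs crack if the trays are pressed or shoved against each other with more than about 50 N - and leave the beaker, the carton and the well plate where they are.

Things in the scene. Friction and masses are not known exactly. Their poses are not given: they have to be found in the camera images.
- bottle_tray: Loose grey plastic tray, 116 x 196 mm, long side along its y, carrying two bottles in its end pockets (tops 122 mm above the origin; 0.7 kg in all; their weights differ and are not known, so it hangs a few degrees crooked about its x). Origin: centre, level with the tips of its four lugs, z up. Its underside is 20 mm above the tips. A lip (underside 26 mm above the tips) stands out from each end wall.
- lug (a point): Tip of one of the bottle tray's four round lugs, the one at its +x +y corner. The lugs are at x = +-46, y = +-70 mm in the tray's frame, 10 mm thick, with a small bevel (8.6 mm at the tip).
- grip (a point): Centre of the 14 mm thick, 70 mm long black sleeve on the bar of the bottle tray's bail handle; the bar runs along the tray's x, 160 mm above the lug tips when upright. The tray swings about the bail's pivot, an axis along its x, 75 mm below the bar and 85 mm above the lug tips. Held, the bail keeps its lean in the hand.
- bail (a joint): Lean of the bail handle against the tray, rad: 0 upright, positive leans the bar to the tray's -y; stops at +-0.35, slight friction.
- stand: Shallow stainless tray fixed to the worktop, 134 x 280 x 14 mm, long side along its y; origin at the centre of its underside, z up. The grey dish tray (120 x 200 mm, open top) stands in it, square to it and centred across it (x), but with its middle anywhere within 16 mm of the stand's middle along y. The dish tray is not tracked itself and does not slide.
- post_level (a point): Point 62 mm over the stand's middle, level with the tops of the dish tray's corner posts. Each post has a socket, 14 x 12 mm (x by y), 24 mm deep, in its flat top (28 mm wide, reaching 30 mm either way of the socket along y), at x = +-46, y = +-70 mm from the dish tray's (untracked) middle. Home, the bottle tray lies flat on the posts, lug tips 20 mm below this level; either way round fits.
- catch_left (a joint): Steel spring catch on the dish tray's +y end, rad: 0 upright, grows as it is pushed outward. The lip of the bottle tray meets its ramp some 11 mm before home, pushes it out by about 0.06, and it springs back over the lip in the last millimetres. Both catches together ask for a push of roughly 5 to 15 N on top of the tray's weight.
- catch_right (a joint): Steel spring catch on the dish tray's -y end, rad: 0 upright, grows as it is pushed outward. The lip of the bottle tray meets its ramp some 11 mm before home, pushes it out by about 0.06, and it springs back over the lip in the last millimetres. Both catches together ask for a push of roughly 5 to 15 N on top of the tray's weight.
- beaker: Small glass beaker, 48 x 52 x 60 mm, standing on the worktop; origin at the centre of its underside. Bystander.
- film_carton: Carton, 55 x 115 x 55 mm, lying on the worktop; origin at the centre of its underside. Bystander.
- well_plate: White well plate, 85 x 128 x 14 mm, lying on the worktop; origin at the centre of its underside. Bystander.

How it is judged:
By the outcome, as a careful person would: the job done as asked, in the order asked, and still so for the second after the job is handed in, with the robot touching nothing.
It also fails if it takes over 67 s, if anything falls off the work surface, if the arm or the gripper's body presses on something with over 40 N, if the wrist force passes 120 N, or if a joint passes its speed limit or range.

## Working session

There is one attempt and no reset: what is moved stays moved. The work goes in short steps, Python scripts to look and compute and a shell command to move; the robot and the scene stay as the last step left them, time stands still between calls to the robot, and variables do not carry over. Pictures are saved under pics/ and viewed, at most 10 in all, crops included, and the job is handed in when it is done.

```bash
mkdir -p pics
python3 - <<'E'
from workcell import readout, imaging
import cv2,pickle
for n in("side","top"):
    c=imaging.camera(n); pickle.dump(c,open(f"pics/{n}0.pkl","wb"))
    cv2.imwrite(f"pics/{n}0.png",cv2.resize(c["color"][:,:,::-1],(800,600)))
    print(n,c["fx"],c["fy"],c["cx"],c["cy"],c["rvec"],c["tvec"])
o=readout.get_obs(); print(o)
E
```

```text
side 482.68073598914776 482.68073598914776 250.74328649092027 192.64317666043036 [ 2.25360345 -0.26844786  0.1475233 ] [-0.55979458  0.17304615  1.38441776]
top 354.02973792155854 354.02973792155854 259.36478832569065 190.82781786311526 [ 2.19735774 -2.13526783  0.07256151] [0.0012979  0.57172464 0.9219491 ]
{'clock': 0.1, 'joint_pos': array([-1.36260413,  0.33280115, -0.06469256,  1.4608669 ,  0.02155625,
        1.34992114, -0.08849717]), 'joint_velocities': array([-0.00087611, -0.00074299,  0.00013526, -0.00223666,  0.00124958,
        0.00067591, -0.00162352]), 'tau': array([ 1.10363831e-03, -6.26740837e+01,  4.87163127e-02, -3.92427278e+01,
        1.61434704e-02,  6.89729219e-03, -7.40445785e-07]), 'position': array([0.14288698, 0.60811184, 0.24759559]), 'ee_rot': array([ 1.15137354e-01,  9.93349367e-01, -6.48534444e-04, -6.49809465e-05]), 'ft_force': array([-0.20668363,  0.03277989,  0.56975299]), 'torque': array([-0.00489827, -0.01453804,  0.03652085]), 'grasp_force': 0.0, 'grip_width': 0.9980508398960241}
```

View pics/top0.png

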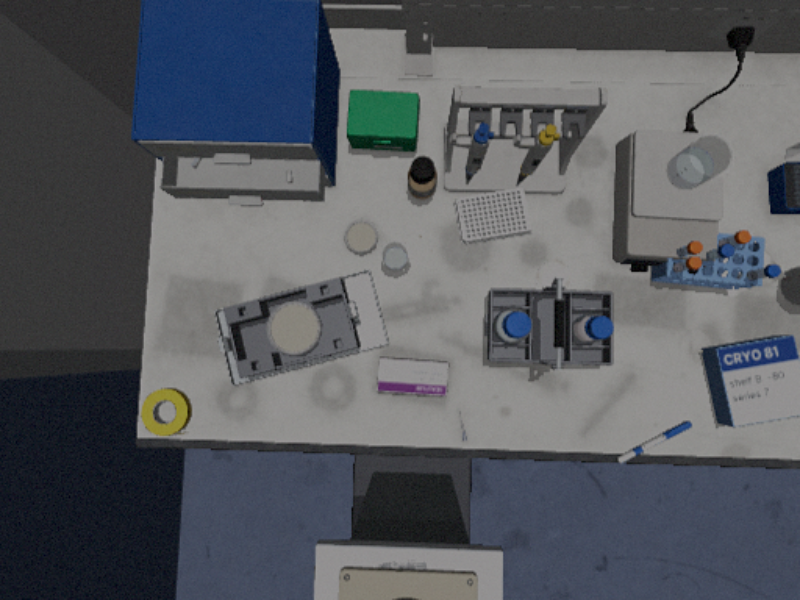

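View pics/side0.png

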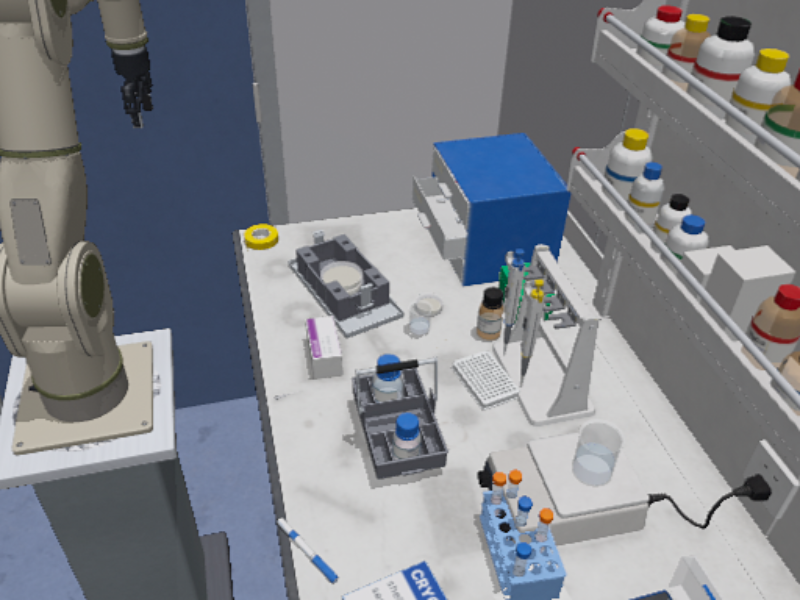

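The top view shows the bottle tray near (550,328) with the sleeve at (560,322). The dish tray is near (295,328), shifted left in its stand. The side view shows the handle near upright. I'll zoom in on both once.

Run:
```python
import cv2,pickle,numpy as np
t=pickle.load(open("pics/top0.pkl","rb"))["color"][:,:,::-1];s=pickle.load(open("pics/side0.pkl","rb"))["color"][:,:,::-1]
def crop(im,x,y,w=100,h=75,k=4): return cv2.resize(im[y:y+h,x:x+w],(w*k,h*k),interpolation=cv2.INTER_CUBIC)
a=np.vstack([np.hstack([crop(t,140,170,114,75)[:,:400] if 0 else cv2.resize(t[168:252,138:250],(400,300),interpolation=cv2.INTER_CUBIC),crop(t,300,172)]),
 np.hstack([crop(s,180,145),crop(s,210,225,100,75)])])
a=np.clip(a*1.5,0,255).astype('uint8')
cv2.imwrite("pics/z1.png",a)
```

```text
(no output)
```

View pics/z1.png

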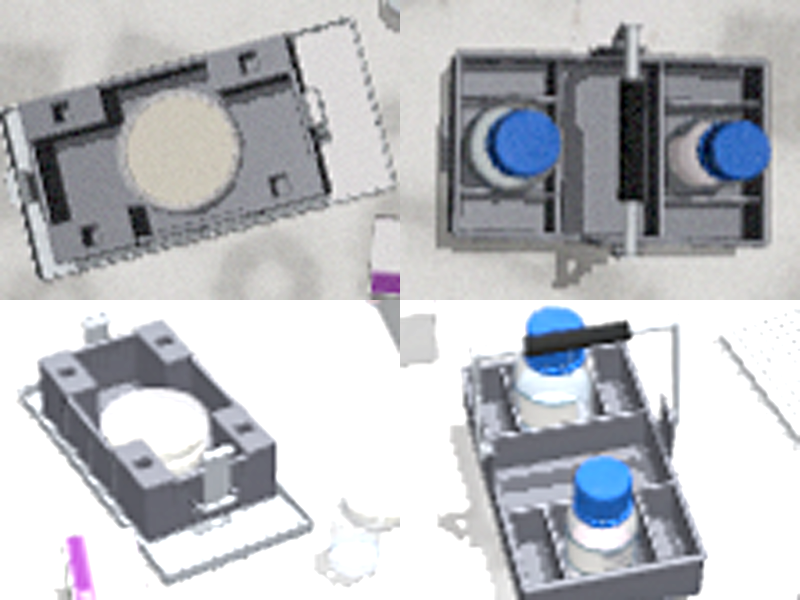

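```bash
cat > h.py <<'E'
import numpy as np,cv2
from scipy.optimize import least_squares
from scipy.spatial.transform import Rotation as R
def proj(c,P):
    K=np.array([[c["fx"],0,c["cx"]],[0,c["fy"],c["cy"]],[0,0,1]])
    return cv2.projectPoints(np.atleast_2d(np.array(P,float)),np.array(c["rvec"]),np.array(c["tvec"]),K,None)[0][:,0]
def tri(t,s,pt,ps):
    f=lambda P:np.r_[proj(t,P)[0]-pt,proj(s,P)[0]-ps]
    r=least_squares(f,[.6,0,.1]); return r.x,r.fun
def ray(c,p,z):
    M=R.from_rotvec(np.ravel(c["rvec"])).as_matrix(); d=M.T@np.array([(p[0]-c["cx"])/c["fx"],(p[1]-c["cy"])/c["fy"],1]); o=-M.T@np.ravel(c["tvec"])
    return o+d*(z-o[2])/d[2]
E
python3 - <<'E'
from h import *; import pickle
np.set_printoptions(precision=4,suppress=True)
t=pickle.load(open("pics/top0.pkl","rb"));s=pickle.load(open("pics/side0.pkl","rb"))
T=np.array([(63,112),(249,63),(280,184),(92,235)])/(400/112)+[138,168]
S=(np.array([(71,373),(166,342),(242,429),(147,462)])-[0,300])/4+[180,145]
# correspondences: top: +x+y, +x-y, -x-y, -x+y ; side: left=-x+y far=+x+y
for i,j in zip(range(4),[1,2,3,0]): print('sock',tri(t,s,T[i],S[j]), ray(t,T[i],.062),ray(s,S[j],.062))
loc=np.array([(46,70,0),(46,-70,0),(-46,-70,0),(-46,70,0)])/1e3
def f(q,z=.062):
    P=R.from_euler('z',q[2]).apply(loc)+[q[0],q[1],z]
    return np.r_[(proj(t,P)-T).ravel(),(proj(s,P)-S[[1,2,3,0]]).ravel()]
r=least_squares(f,[.6,.3,.2]);print('dish',r.x,np.degrees(r.x[2]),r.fun)
B=lambda x,y:np.array([300+(x-400)/4,172+y/4]); C=lambda x,y:np.array([210+(x-400)/4,225+(y-300)/4])
print('grip',tri(t,s,B(632,140),C(578,338)))
print('sleeve ends',ray(t,B(632,80),.16),ray(t,B(631,200),.16))
print('c-x+y',tri(t,s,B(450,235),C(467,370)));print('c+x-y',tri(t,s,B(770,60),C(705,555)))
for p in[(455,52),(770,60),(768,243),(450,235)]:print(ray(t,B(*p),.06))
E
```

```text
sock (array([0.5403, 0.2841, 0.0603]), array([ 0.1239, -0.5795, -0.7905,  0.0223])) [0.5387 0.2838 0.062 ] [0.5425 0.2812 0.062 ]
sock (array([0.5786, 0.1508, 0.0601]), array([ 0.035 , -0.1688, -0.2162,  0.018 ])) [0.578  0.1506 0.062 ] [0.5787 0.1484 0.062 ]
sock (array([0.4931, 0.1243, 0.0619]), array([ 0.1347, -0.6244, -0.7951,  0.0098])) [0.4915 0.1246 0.062 ] [0.4955 0.1237 0.062 ]
sock (array([0.453 , 0.2582, 0.0602]), array([ 0.1632, -0.7325, -0.9943, -0.0448])) [0.4512 0.258  0.062 ] [0.4559 0.2548 0.062 ]
dish [0.5162 0.2038 0.2877] 16.484377486795097 [-0.0258 -0.6613  0.3622 -0.8253  0.3917 -0.1482  0.0887 -0.3979 -0.7652
 -0.3694  0.3218 -0.307  -1.1235  0.1729 -1.2379 -0.3759]
grip (array([ 0.5302, -0.2109,  0.1588]), array([ 0.1013, -0.4949, -0.5627,  0.0593]))
sleeve ends [ 0.5632 -0.2102  0.16  ] [ 0.495 -0.21   0.16 ]
c-x+y (array([ 0.4729, -0.1225,  0.0548]), array([ 0.2287, -1.073 , -1.2008,  0.0409]))
c+x-y (array([ 0.5877, -0.323 ,  0.0618]), array([ 0.0161, -0.0816, -0.0814,  0.0133]))
[ 0.5873 -0.1225  0.06  ]
[ 0.5877 -0.3236  0.06  ]
[ 0.4712 -0.3219  0.06  ]
[ 0.4703 -0.1212  0.06  ]
```

Dish tray middle is about (0.516, 0.204) with yaw 16.5°. The grip is about (0.530, -0.210, 0.159), tray yaw is about 0 and the bail leans slightly to +y. Moving off.

```bash
python3 -m crank '[[-0.4,-0.27,-0.075,-0.22],[-0.4,-0.27,-0.075,-0.22],[-0.4,-0.27,-0.075,-0.22],[-0.4,-0.27,-0.075,-0.22],[-0.4,-0.27,-0.075,-0.22]]' 1 
python3 -m crank '[[-0.375,-0.35,0,0],[-0.375,-0.35,0,0],[-0.375,-0.35,0,0],[-0.375,-0.35,0,0],[-0.375,-0.35,0,0]]'
```

```text
clock: 0.52
position: [0.2769, 0.4636, 0.2788]
ee_rot: [0.002, 1.0, -0.0, 0.0]
ft_force: [-0.2, 1.0, -0.1]
grip_width: 0.998
grasp_force: 0.0
clock: 0.93
position: [0.4254, 0.3244, 0.2782]
ee_rot: [0.001, 1.0, -0.0, 0.0]
ft_force: [0.9, 0.9, -0.3]
grip_width: 1.002
grasp_force: 0.0
```

```bash
python3 -m crank '[[-0.2,-0.475,0,0],[-0.2,-0.475,0,0],[-0.2,-0.475,0,0],[-0.2,-0.475,0,0],[-0.2,-0.475,0,0]]'
python3 -m crank '[[-0.06,-0.48,0,0],[-0.06,-0.48,0,0],[-0.06,-0.48,0,0],[-0.06,-0.48,0,0],[-0.06,-0.48,0,0]]'
python3 -m crank '[[0,-0.38,0,0],[0,-0.38,0,0],[0,-0.38,0,0],[0,-0.38,0,0],[0,-0.38,0,0]]'
python3 - <<'E'
from workcell import imaging,readout; import cv2,pickle,numpy as np
a=[]
for n,x,y in(("side",190,170),("top",290,150)):
    c=imaging.camera(n); pickle.dump(c,open(f"pics/{n}1.pkl","wb"))
    a.append(cv2.resize(c["color"][y:y+150,x:x+133,::-1],(400,450),interpolation=cv2.INTER_CUBIC))
cv2.imwrite("pics/z2.png",np.hstack(a)); print(readout.get_obs()["joint_pos"])
E
```

```text
clock: 1.35
position: [0.5042, 0.1341, 0.2782]
ee_rot: [0.0, 1.0, 0.0, -0.0]
ft_force: [0.9, 0.5, -0.5]
grip_width: 0.995
grasp_force: 0.0
clock: 1.77
position: [0.5273, -0.0601, 0.2783]
ee_rot: [0.002, 1.0, -0.0, 0.0]
ft_force: [-0.7, 0.3, 0.3]
grip_width: 0.999
grasp_force: 0.0
clock: 2.18
position: [0.5257, -0.2144, 0.2782]
ee_rot: [0.005, 1.0, -0.001, -0.0]
ft_force: [-0.0, -0.4, -0.1]
grip_width: 1.003
grasp_force: 0.0
[-0.25288438  0.20583815  0.64095023  1.6041821  -0.12456828  1.37392373
  1.97034965]
```

View pics/z2.png

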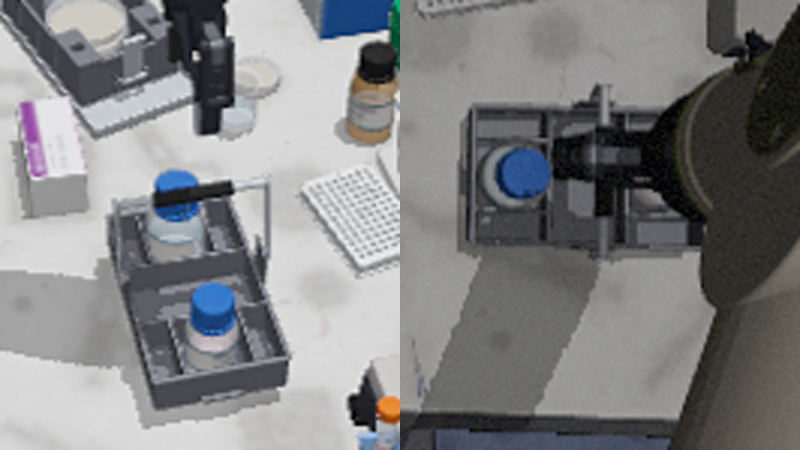

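The arm is clear above the handle. Both views show the tray undisturbed. Descending and gripping.

```bash
python3 -m crank '[[-0.01,0.01,0.1,-0.008],[-0.01,0.01,0.2,-0.008],[-0.01,0.01,0.28,-0.008],[-0.01,0.01,0.303,-0.008],[-0.01,0.01,0.303,-0.008]]'
python3 -m crank '[[0,0,0,0],[0,0,0,0],[0,0,0,0],[0,0,0,0],[0,0,0,0]]' -1 80
python3 -m crank '[[0,0,0,0],[0,0,0,0],[0,0,0,0],[0,0,0,0],[0,0,0,0]]'
```

```text
clock: 2.7
position: [0.5307, -0.2014, 0.1549]
ee_rot: [-0.005, 1.0, 0.001, -0.002]
ft_force: [-0.2, -0.3, -0.1]
grip_width: 0.997
grasp_force: 0.0
clock: 3.12
position: [0.5323, -0.2035, 0.1581]
ee_rot: [-0.004, 1.0, -0.0, 0.001]
ft_force: [-0.0, -0.9, -0.4]
grip_width: 0.3
grasp_force: 0.1
clock: 3.53
position: [0.5321, -0.2034, 0.1579]
ee_rot: [-0.004, 1.0, 0.0, 0.001]
ft_force: [-1.3, 0.5, 5.8]
grip_width: 0.131
grasp_force: 78.0
```

Gripped, but the bar is about 19 mm off the tray's middle, a lean of about 0.25. I'll loosen, straighten the bail and grip again.

```bash
python3 -m crank '[[0,0,0,0],[0,0,0,0],[0,0,0,0],[0,-0.02,0,0],[0,-0.047,0,0]]' -0.45
python3 -m crank '[[0,0,0,0],[0,0,0,0],[0,0,0,0],[0,0,0,0],[0,0,0,0]]' -1 80
python3 -m crank '[[0,0,0,0],[0,0,0,0],[0,0,0,0]]'
python3 -m crank '[[0,0,-0.02,0],[0,0,-0.06,0],[0,0,-0.1,0],[0,0,-0.15,0],[0,0,-0.15,0]]'
python3 - <<'E'
from workcell import imaging,readout; import cv2,pickle,numpy as np
a=[]
for n,x,y in(("side",190,150),("top",290,150)):
    c=imaging.camera(n); pickle.dump(c,open(f"pics/{n}2.pkl","wb"))
    a.append(cv2.resize(c["color"][y:y+150,x:x+133,::-1],(400,450),interpolation=cv2.INTER_CUBIC))
cv2.imwrite("pics/z3.png",np.hstack(a)); o=readout.get_obs();print(o["ft_force"],o["torque"])
E
```

```text
clock: 3.95
position: [0.5321, -0.2218, 0.157]
ee_rot: [-0.005, 1.0, 0.0, -0.0]
ft_force: [0.8, 0.2, 0.9]
grip_width: 0.274
grasp_force: 0.4
clock: 4.37
position: [0.5316, -0.2233, 0.1575]
ee_rot: [-0.003, 1.0, -0.001, 0.0]
ft_force: [-1.8, -3.2, 4.9]
grip_width: 0.141
grasp_force: 77.9
clock: 4.62
position: [0.5316, -0.2232, 0.1574]
ee_rot: [-0.004, 1.0, -0.001, 0.0]
ft_force: [-2.5, -3.1, 5.2]
grip_width: 0.134
grasp_force: 78.0
clock: 5.03
position: [0.533, -0.222, 0.2199]
ee_rot: [-0.004, 1.0, 0.0, 0.002]
ft_force: [1.7, -0.7, -6.4]
grip_width: 0.136
grasp_force: 78.3
[ 0.30834691  0.43936295 -7.32012543] [-0.01134079  0.0082531  -0.00049538]
```

View pics/z3.png

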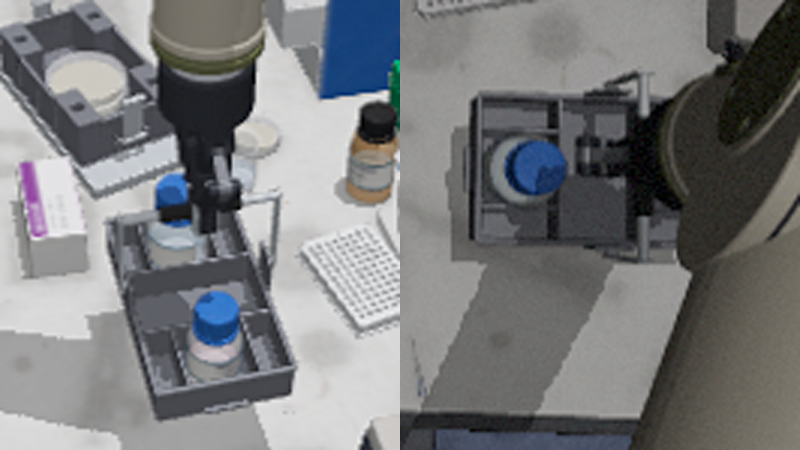

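The tray is lifted (7.3 N) and hangs nearly level. Raising it and carrying it over gently.

```bash
python3 -m crank '[[0,0,-0.03,0],[0,0.01,-0.08,0],[0,0.03,-0.14,0],[0,0.06,-0.18,0],[0,0.1,-0.2,0]]'
python3 -m crank '[[0,0.05,0,-0.03],[0,0.1,0,-0.06],[0,0.15,0,-0.09],[0,0.2,0,-0.12],[0,0.25,0,-0.138]]' |head -2
python3 -m crank '[[0.012,0.048,0,-0.03],[0.024,0.096,0,-0.06],[0.036,0.145,0,-0.09],[0.048,0.19,0,-0.12],[0.06,0.24,0,-0.138]]' |head -3
python3 -m crank '[[0.015,0.05,0,0],[0.03,0.1,0,0],[0.045,0.15,0,0],[0.06,0.2,0,0],[0.075,0.24,0,0]]' |head -3
```

```text
clock: 5.55
position: [0.5315, -0.183, 0.2989]
ee_rot: [-0.003, 1.0, -0.0, 0.001]
ft_force: [0.4, -0.2, -6.1]
grip_width: 0.14
grasp_force: 78.7
clock: 5.97
position: [0.5303, -0.0808, 0.2966]
clock: 6.38
position: [0.4916, 0.0102, 0.2971]
ee_rot: [-0.149, 0.989, -0.0, 0.0]
clock: 6.8
position: [0.4343, 0.0939, 0.2972]
ee_rot: [-0.149, 0.989, 0.0, 0.0]
```

```bash
python3 -m crank '[[-0.05,0.04,0,0],[-0.11,0.08,0,0],[-0.17,0.12,0,0],[-0.23,0.16,0,0],[-0.28,0.2,0,0]]' |head -3
python3 -m crank '[[0,0,0,0],[0,0,0.05,0],[0,0,0.1,0],[0,0,0.1,0],[0,0,0.1,0]]'
python3 - <<'E'
from workcell import imaging,readout; import cv2,pickle,numpy as np
a=[]
for n,x,y in(("side",160,85),("top",130,130)):
    c=imaging.camera(n); pickle.dump(c,open(f"pics/{n}3.pkl","wb"))
    a.append(cv2.resize(c["color"][y:y+150,x:x+100,::-1],(400,600),interpolation=cv2.INTER_CUBIC))
cv2.imwrite("pics/z4.png",np.hstack(a)); o=readout.get_obs();print(o["joint_pos"],o["position"])
E
```

```text
clock: 7.22
position: [0.5197, 0.2032, 0.2969]
ee_rot: [-0.149, 0.989, 0.0, 0.0]
clock: 7.63
position: [0.5182, 0.2014, 0.2566]
ee_rot: [-0.148, 0.989, -0.0, -0.001]
ft_force: [-0.4, 0.7, -6.5]
grip_width: 0.138
grasp_force: 78.7
[-0.68852865  0.17265685  0.26829248  1.64465121 -0.04711197  1.32885476
  1.45532073] [0.51961109 0.20167684 0.25851002]
```

View pics/z4.png

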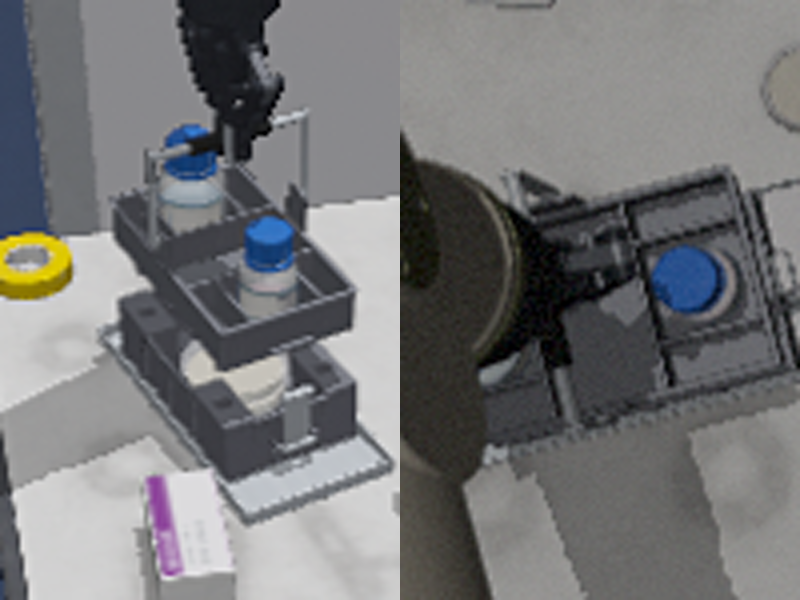

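The tray hangs over the dish tray. I can see its rim corners (side crop, 115,198 / 355,290 / 220,342; top crop, 732,168 / 793,362). Fitting its pose.

```bash
cat > fit.py <<'E'
from h import *
def fit(t,s,tp,sp,hz=.060,hy=.100,hx=.058):
    """tp/sp: dict corner(sx,sy)->pixel. returns x,y,z(tips),yaw,tilt(about tray x)"""
    def res(q):
        M=R.from_euler('ZX',[q[3],q[4]]); o=[]
        for c,d in((t,tp),(s,sp)):
            for k,p in d.items():
                o.append(proj(c,M.apply([k[0]*hx,k[1]*hy,hz])+q[:3])[0]-p)
        return np.ravel(o)
    r=least_squares(res,[.516,.204,.1,.288,0]); return r.x,r.fun
E
python3 - <<'E'
from fit import *; import pickle
np.set_printoptions(precision=4,suppress=True)
t=pickle.load(open("pics/top3.pkl","rb"));s=pickle.load(open("pics/side3.pkl","rb"))
T=lambda x,y:np.array([130+(x-400)/4,130+y/4]);S=lambda x,y:np.array([160+x/4,85+y/4])
q,f=fit(t,s,{(1,-1):T(732,168),(-1,-1):T(793,362)},{(-1,1):S(115,198),(1,-1):S(355,290),(-1,-1):S(220,342)})
print(q,np.degrees(q[3:]),f)
E
```

```text
[0.5148 0.2031 0.0991 0.2972 0.0584] [17.0293  3.3439] [ 1.197   0.3456 -1.2917  0.0443 -1.4276  0.0753  0.6463  0.8181  1.2075
 -0.9301]
```

```bash
python3 -m crank '[[-0.004,0,0.02,0.008],[-0.004,0,0.04,0.008],[-0.004,0,0.055,0.008],[-0.004,0,0.065,0.008],[-0.004,0,0.068,0.008]]' >/dev/null
python3 -m crank '[[0,0,0,0],[0,0,0,0],[0,0,0,0]]'
python3 - <<'E'
from workcell import imaging,readout; import cv2,pickle,numpy as np
a=[]
for n,x,y in(("side",178,120),("top",152,155)):
    c=imaging.camera(n); pickle.dump(c,open(f"pics/{n}4.pkl","wb"))
    w,h=(80,85)if n=="side" else(80,85)
    a.append(cv2.resize(c["color"][y:y+100,x:x+w,::-1],(400,500),interpolation=cv2.INTER_CUBIC))
cv2.imwrite("pics/z5.png",np.clip(np.hstack(a)*1.6,0,255).astype('uint8'))
E
```

```text
clock: 8.4
position: [0.5211, 0.2019, 0.2303]
ee_rot: [-0.144, 0.99, 0.0, 0.0]
ft_force: [0.1, 0.6, -7.2]
grip_width: 0.13
grasp_force: 78.8
```

View pics/z5.png

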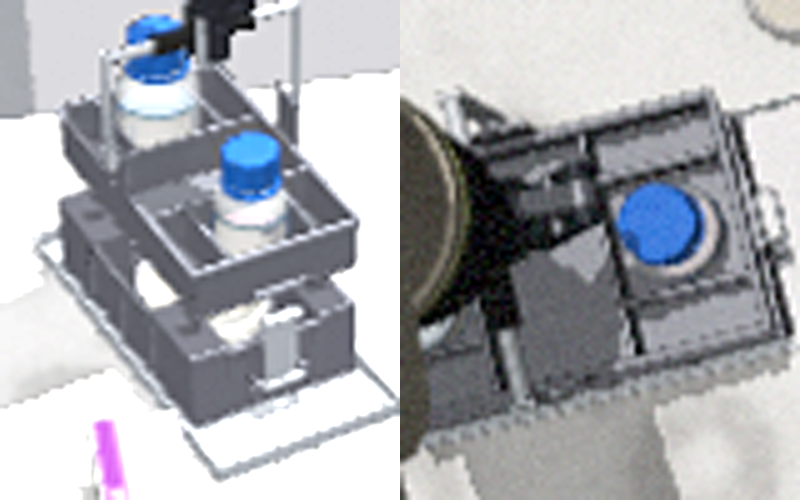

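Run:
```python
from fit import *; import pickle
np.set_printoptions(precision=4,suppress=True)
L=lambda n:pickle.load(open(f"pics/{n}.pkl","rb"))
B=lambda x,y:np.array([300+(x-400)/4,172+y/4]); C=lambda x,y:np.array([210+(x-400)/4,225+(y-300)/4])
T=lambda x,y:np.array([152+(x-400)/5,155+y/5]);S=lambda x,y:np.array([178+x/5,120+y/5])
for hy in(.098,.100):
  for hz in(.058,.062):
    q,f=fit(L("top0"),L("side0"),{(1,1):B(455,52),(1,-1):B(770,60),(-1,-1):B(768,243),(-1,1):B(450,235)},{(-1,1):C(467,370),(1,-1):C(705,555)},hz,hy)
    print("init",hy,hz,q,np.abs(f).max())
    q,f=fit(L("top4"),L("side4"),{(1,-1):T(712,92),(-1,-1):T(780,332)},{(-1,1):S(63,108),(1,-1):S(357,220),(-1,-1):S(190,275)},hz,hy)
    print("now ",hy,hz,q,f)
```

```text
init 0.098 0.058 [ 0.53   -0.2246  0.0008 -0.0072 -0.0329] 1.1155989731017257
now  0.098 0.058 [0.5183 0.2013 0.0757 0.2721 0.0251] [ 1.2404  0.0603 -1.1066 -0.6751 -1.0677  0.0714  0.0426  0.05    0.1321
 -0.1351]
init 0.098 0.062 [ 0.53   -0.2247 -0.0032 -0.0072 -0.0329] 1.1155989661868944
now  0.098 0.062 [0.5183 0.2014 0.0717 0.2721 0.0251] [ 1.2404  0.0603 -1.1066 -0.6751 -1.0677  0.0714  0.0426  0.05    0.1321
 -0.1351]
init 0.1 0.058 [ 0.5301 -0.2246  0.0001 -0.0059 -0.0345] 1.2874582628784879
now  0.1 0.058 [0.5186 0.2025 0.0742 0.2665 0.0096] [ 1.3737 -0.0038 -1.2402 -0.6766 -1.214   0.09    0.1181  0.109   0.1106
 -0.1888]
init 0.1 0.062 [ 0.5301 -0.2247 -0.0039 -0.0059 -0.0345] 1.2874582850786283
now  0.1 0.062 [0.5186 0.2025 0.0702 0.2665 0.0096] [ 1.3737 -0.0038 -1.2402 -0.6766 -1.214   0.09    0.1181  0.109   0.1106
 -0.1888]
```

The fits agree to within about 2 mm. I'll apply a small mean correction, then feel my way down.

```bash
cat >f.sh <<'E'
grep -E "position|ft_force"
E
python3 -m crank '[[0.003,0.0035,0,0],[0.003,0.0035,0,0],[0.003,0.0035,0.005,0]]' |sh f.sh
python3 -m crank '[[0,0,0.003,0],[0,0,0.006,0],[0,0,0.006,0]]' |sh f.sh
python3 -m crank '[[0,0,0.003,0],[0,0,0.005,0],[0,0,0.005,0]]' |sh f.sh
python3 -m crank '[[0,0,0.003,0],[0,0,0.005,0],[0,0,0.005,0]]' |sh f.sh
```

```text
position: [0.5194, 0.2031, 0.2283]
ft_force: [0.2, 0.3, -6.3]
position: [0.5192, 0.2027, 0.2251]
ft_force: [-0.7, 1.3, -6.8]
position: [0.5193, 0.2028, 0.2233]
ft_force: [0.3, -0.5, -6.2]
position: [0.5193, 0.2028, 0.2213]
ft_force: [-0.1, 0.7, -6.9]
```

```bash
python3 -m crank '[[0,0,0.003,0],[0,0,0.005,0],[0,0,0.005,0]]' |sh f.sh
python3 -m crank '[[0,0,0.003,0],[0,0,0.005,0],[0,0,0.005,0]]' |sh f.sh
```

```text
position: [0.5193, 0.2028, 0.2193]
ft_force: [-0.1, -0.3, -7.8]
position: [0.5193, 0.2027, 0.2173]
ft_force: [-0.7, 0.6, -6.8]
```

```bash
python3 -m crank '[[0,0,0.003,0],[0,0,0.004,0],[0,0,0.004,0]]' |sh f.sh
python3 -m crank '[[0,0,0.003,0],[0,0,0.004,0],[0,0,0.004,0]]' |sh f.sh
python3 -m crank '[[0,0,0.003,0],[0,0,0.004,0],[0,0,0.004,0]]' |sh f.sh
```

```text
position: [0.5193, 0.2028, 0.2158]
ft_force: [-0.2, 0.2, -7.7]
position: [0.5193, 0.2028, 0.2142]
ft_force: [-0.1, 0.2, -7.1]
position: [0.5193, 0.2032, 0.2127]
ft_force: [-0.2, 2.1, -6.3]
```

```bash
python3 -m crank '[[0,0.001,0.002,0],[0,0.001,0.003,0],[0,0.001,0.003,0]]' |sh f.sh
python3 -m crank '[[0,0.001,0.002,0],[0,0.001,0.003,0],[0,0.001,0.003,0]]' |sh f.sh
python3 - <<'E'
from workcell import imaging,readout; import cv2,pickle,numpy as np
a=[]
for n,x,y in(("side",178,120),("top",152,155)):
    c=imaging.camera(n); pickle.dump(c,open(f"pics/{n}5.pkl","wb"))
    a.append(cv2.resize(c["color"][y:y+100,x:x+80,::-1],(400,500),interpolation=cv2.INTER_CUBIC))
cv2.imwrite("pics/z6.png",np.clip(np.hstack(a)*1.6,0,255).astype('uint8'))
E
```

```text
position: [0.5192, 0.2035, 0.2115]
ft_force: [-0.2, 2.6, -6.2]
position: [0.5193, 0.2038, 0.2106]
ft_force: [-0.6, 2.6, -3.7]
```

View pics/z6.png

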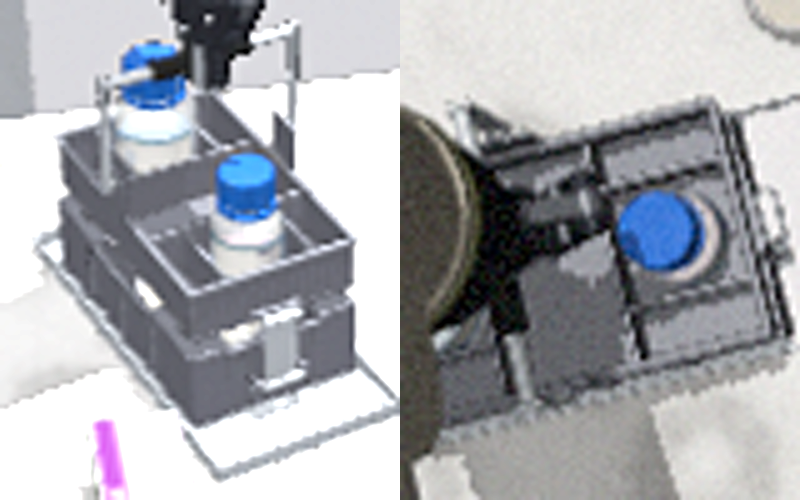

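Both ends look in line, the -y end is lower, and the first contact is 3 to 4 N (catch ramp or a lug side). Continuing by feel, easing the hand toward +y as the tray levels.

```bash
python3 -m crank '[[0,0.001,0.002,0],[0,0.002,0.003,0],[0,0.002,0.003,0]]' |sh f.sh
python3 -m crank '[[0,0.001,0.002,0],[0,0.002,0.003,0],[0,0.002,0.003,0]]' |sh f.sh
```

```text
position: [0.5197, 0.2042, 0.2101]
ft_force: [0.2, 0.4, 4.2]
position: [0.5197, 0.2049, 0.2092]
ft_force: [0.5, -0.3, 7.7]
```

```bash
python3 -m crank '[[0,0,0.002,0],[0,0,0.003,0],[0,0,0.003,0]]' |sh f.sh
python3 -m crank '[[0,0,0.002,0],[0,0,0.002,0],[0,0,0.002,0]]' |sh f.sh
python3 - <<'E'
from workcell import readout; print(readout.get_obs()["torque"])
E
```

```text
position: [0.5199, 0.205, 0.2085]
ft_force: [-1.6, 0.2, 10.3]
position: [0.52, 0.2052, 0.2078]
ft_force: [0.2, -0.3, 12.0]
[-0.09083459  0.14978086 -0.03702273]
```

```bash
python3 -m crank '[[0,0,0.002,0],[0,0,0.002,0],[0,0,0.002,0]]' |sh f.sh
python3 -m crank '[[0,0,0.002,0],[0,0,0.002,0],[0,0,0.002,0]]' |sh f.sh
python3 -m crank '[[0,0,0.002,0],[0,0,0.002,0],[0,0,0.002,0]]' |sh f.sh
```

```text
position: [0.5193, 0.2044, 0.2055]
ft_force: [0.9, -2.6, 2.3]
position: [0.5188, 0.2042, 0.2038]
ft_force: [2.9, -4.9, -0.9]
position: [0.519, 0.2047, 0.2037]
ft_force: [2.6, -5.6, 3.4]
```

```bash
python3 -m crank '[[0.001,-0.003,0,0],[0.001,-0.003,0,0],[0.001,-0.003,0,0]]' |sh f.sh
python3 -m crank '[[0,0,0.002,0],[0,0,0.002,0],[0,0,0.002,0]]' |sh f.sh
python3 -m crank '[[0,0,0.002,0],[0,0,0.002,0],[0,0,0.002,0]]' |sh f.sh
```

```text
position: [0.5188, 0.2041, 0.2037]
ft_force: [3.8, -3.1, 4.7]
position: [0.5191, 0.2042, 0.2035]
ft_force: [2.9, -2.4, 7.6]
position: [0.5191, 0.2044, 0.2031]
ft_force: [0.8, -2.5, 10.1]
```

```bash
python3 -m crank '[[0,-0.001,0.002,0],[0,-0.001,0.002,0],[0,-0.001,0.002,0]]' |sh f.sh
python3 -m crank '[[0,0,0.002,0],[0,0,0.002,0],[0,0,0.002,0]]' |sh f.sh
python3 -m crank '[[0,0,0.002,0],[0,0,0.002,0],[0,0,0.002,0]]' |sh f.sh
```

```text
position: [0.5193, 0.2043, 0.2028]
ft_force: [0.1, -3.3, 14.5]
position: [0.5182, 0.204, 0.1997]
ft_force: [2.6, 0.6, -2.0]
position: [0.5187, 0.2039, 0.1995]
ft_force: [2.3, 1.2, 1.0]
```

The second click dropped it to the home level (tips at about 0.042). One gentle press to confirm, then look.

```bash
python3 -m crank '[[0,0,0.002,0],[0,0,0.003,0],[0,0,0.003,0]]' |sh f.sh
python3 -m crank '[[0,0,0.002,0],[0,0,0.003,0],[0,0,0.003,0]]' |sh f.sh
python3 - <<'E'
from workcell import imaging,readout; import cv2,pickle,numpy as np
a=[]
for n,x,y in(("side",178,120),("top",140,155)):
    c=imaging.camera(n); pickle.dump(c,open(f"pics/{n}6.pkl","wb"))
    a.append(cv2.resize(c["color"][y:y+100,x:x+80,::-1],(400,500),interpolation=cv2.INTER_CUBIC))
cv2.imwrite("pics/z7.png",np.clip(np.hstack(a)*1.6,0,255).astype('uint8'))
E
```

```text
position: [0.5188, 0.2038, 0.1993]
ft_force: [-2.0, -0.5, 10.5]
position: [0.5189, 0.2038, 0.1992]
ft_force: [-6.5, -2.9, 18.7]
```

View pics/z7.png

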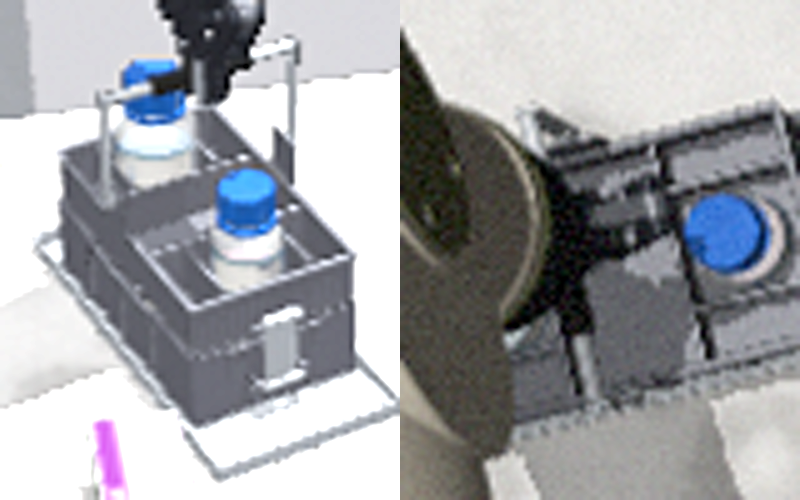

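The trays are closed flat with no gap, the near catch is over the lip, and the stop is hard. Relieving the load, opening and retreating.

```bash
python3 -m crank '[[0,0,-0.003,0],[0,0,-0.004,0],[0,0,-0.004,0]]' |sh f.sh
python3 -m crank '[[0,0,0,0],[0,0,0,0],[0,0,0,0],[0,0,0,0],[0,0,0,0]]' 0.6 |sh f.sh
python3 -m crank '[[0,0,-0.02,0],[0,0,-0.06,0],[0,0,-0.12,0],[0,0,-0.18,0],[0,0,-0.25,0]]'
python3 -m crank '[[0,-0.08,0,0],[0,-0.16,0,0],[0,-0.24,0,0],[0,-0.32,0,0],[0,-0.4,0,0]]'|sh f.sh
python3 -m crank '[[0,-0.08,0,0],[0,-0.16,0,0],[0,-0.24,0,0],[0,-0.32,0,0],[0,-0.4,0,0]]'|sh f.sh
python3 - <<'E'
from workcell import imaging,readout; import cv2,pickle,numpy as np
a=[]
for n,x,y in(("side",170,120),("top",130,155)):
    c=imaging.camera(n)
    a.append(cv2.resize(c["color"][y:y+120,x:x+100,::-1],(400,480),interpolation=cv2.INTER_CUBIC))
cv2.imwrite("pics/z8.png",np.clip(np.hstack(a)*1.5,0,255).astype('uint8'))
E
```

```text
position: [0.5188, 0.2037, 0.1994]
ft_force: [-0.9, -0.5, 7.6]
position: [0.5185, 0.2034, 0.1984]
ft_force: [0.8, -0.3, 0.6]
clock: 16.28
position: [0.5183, 0.2032, 0.2997]
ee_rot: [-0.144, 0.99, -0.0, -0.0]
ft_force: [1.3, 1.0, -0.3]
grip_width: 0.801
grasp_force: 0.0
position: [0.5645, 0.0485, 0.2995]
ft_force: [0.0, 0.2, 0.3]
position: [0.6101, -0.1047, 0.2994]
ft_force: [0.3, -0.9, -0.3]
```

View pics/z8.png

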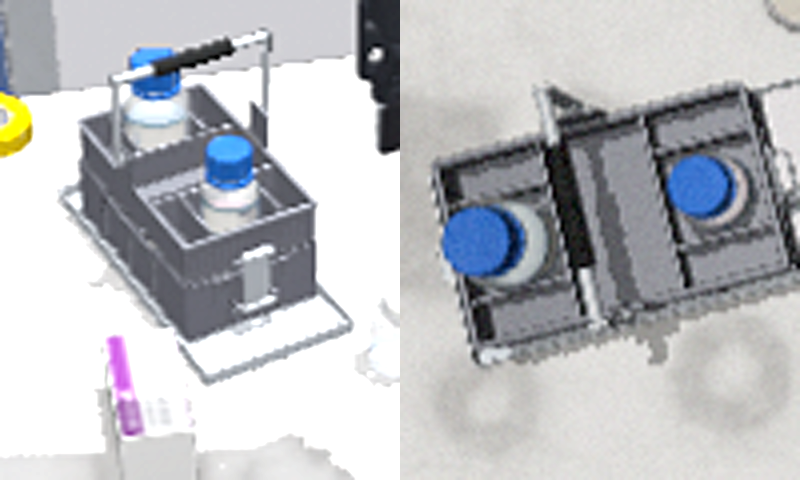

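The stack sits flat and closed with both bottles in it, the bystanders are where they were, and the robot is clear. Handing in.

```bash
python3 -c "
from workcell import manip; print(manip.hand_in())"
```

```text
the job is handed in; nothing more can be done
None
```

The bottle tray is home on the dish tray and the job is handed in: I felt two distinct clicks and a hard stop, and the highest wrist reading while pressing was about 19 N upward (roughly 26 N between the trays). I could see only the near (-y) catch over its lip in the pictures, so the far one rests on the second click and the flat seating.

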